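Clear the decorating table into rack, tray and kiln shelf

TASK

Put the decorating things where they belong: the two tall jars upright in the wooden rack, one to each bay, the two low lidded tubs upright side by side in the plastic tray, and the ceramic fish flat, in the middle of the kiln shelf and lengthwise along it, either way round. Set everything down gently, without dropping it, and let go of it.

Things in the scene. Friction and masses are not known exactly. Their poses are not given: they have to be found in the camera images.
- jar_a: Tall slim screw-top colour jar, standing upright: 66 mm high; lid 48 mm across, white, ribbed, taking the top 18 mm; straight body below it 46 mm across with a paper label. Rigid, closed, about 0.1 kg. Origin at the centre of its underside, z up. Its twin is just the same.
- jar_b: Tall slim screw-top colour jar, standing upright: 66 mm high; lid 48 mm across, white, ribbed, taking the top 18 mm; straight body below it 46 mm across with a paper label. Rigid, closed, about 0.1 kg. Origin at the centre of its underside, z up. Its twin is just the same.
- tub_a: Low wide lidded slip tub, standing upright: 46 mm high; flat white lid 64 mm across, taking the top 10 mm (grip it by the lid); body below tapers from 59 mm under the lid to 50 mm at the foot. Rigid, closed, about 0.1 kg. Origin at the centre of its underside, z up. Its twin is just the same.
- tub_b: Low wide lidded slip tub, standing upright: 46 mm high; flat white lid 64 mm across, taking the top 10 mm (grip it by the lid); body below tapers from 59 mm under the lid to 50 mm at the foot. Rigid, closed, about 0.1 kg. Origin at the centre of its underside, z up. Its twin is just the same.
- bisque_fish: Off-white ceramic fish, flat below, domed above: 116 mm long, 26 mm thick, 0.15 kg. Origin on the underside at mid-length on the centre line; +x to the head (dark eye), -x to the tail fan (44 mm wide, 8-10 mm thick), z up. From x = -8 to +22 mm the sides are parallel, 48 mm apart, upright for the lower 13 mm: grip low there, at about x = +7 mm.
- jar_rack: Wooden jar rack, fixed: an open box 150 mm long (its x) by 78 mm (its y), walls 28 mm high and 6 mm thick, split by one cross wall into two square bays, each 66 x 66 mm inside and made for one jar. Bay centres 36 mm either side of the origin along x. Bay floors 6 mm above the table. Origin at the centre of the underside, z up.
- tub_tray: Shallow grey plastic tray without partitions, fixed: 178 mm long (its x) by 98 mm (its y), walls 18 mm high and 4 mm thick, floor 4 mm above the table. Room for two tubs side by side along x, for instance centred 41 mm either side of the origin. Origin at the centre of the underside, z up.
- kiln_shelf: Kiln shelf, fixed: a flat buff-coloured fireclay slab without walls, 190 mm long (its x) by 110 mm (its y) and 13 mm thick, lying on the table. Origin at the centre of the underside, z up.
Things that resemble listed ones, but are neither listed nor needed, are in the scene too. Leave any blue or green look-alike of the tub_a alone.

How it is judged:
By the outcome, as a careful person would: the job done as asked, in the order asked, and still so for the second after the job is handed in, with the robot touching nothing.
It also fails if it takes over 125 s, if anything falls off the work surface, if the arm or the gripper's body presses on something with over 40 N, if the wrist force passes 120 N, or if a joint passes its speed limit or range.

ROBOT

A 7-joint arm with a two-finger parallel gripper is mounted at the origin on the work surface. World frame = base frame: x ahead of the robot, y to its left, z up, the work surface at z = 0. Lengths are in m, angles in rad, forces in N, time in s.
With the tool pointing down it reaches from about 0.4 to 0.85 m from the base axis. Payload 10.4 kg.
Tool frame: the origin (TCP) lies on the centre line of the jaws, within the pads' length; the fingertips stand 17 mm ahead of it and the grasp point (between the pads) lies 2 mm behind it; z points along the fingers, y is the line along which they close (so a half turn about z gives the same grasp; the last joint's range is limited). The gripper opens to 85 mm and grips with 20 to 120 N. Pads are 22 mm wide; open, the fingers measure 114 mm over their backs; the gripper's body (76 mm by 85 mm) begins 54 mm behind the grasp point. The pads swing forward as they close: fully open they stand 13 mm farther back than shut.
Start: joints at [-1.196, 0.332, -0.065, 1.46, 0.022, 1.35, -0.088], TCP at [0.242, 0.576, 0.248] pointing down, gripper open.
Joint ranges: [-2.6, 2.6], [-0.5, 2.12], [-1.47, 1.34], [0.16, 2.42], [-1.27, 4.41], [0.06, 2.06], [-2.6, 2.6]. Speed limits (rad/s): [2.22, 2.22, 2.79, 2.79, 3.14, 3.14, 3.14].

INTERFACE

Orientations are given as a unit quaternion [x, y, z, w].
In Python, from workcell import get_obs, optics, job gives the robot as it stands. The module is installed in compiled form; this text tells all that it offers.
- The arm moves only by the tool send_rows, never from a script. Its argument "plan" is a list that holds one entry, the list of rows, each a list of 7 numbers: the turn, a rotation vector about the tool's x, y, z in units of 1.5 rad (1.0 is 1.5 rad), then the shift along the tool's x, y, z in units of 20 cm (1.0 is 20 cm), then the opening, from 0 (shut) to 1 (fully open). A call has 1 to 20 rows; each row shifts and turns the commanded pose from where the row before left it, along the tool's axes as they then stand; what a row does not reach is not made up. A row lasts 1/12 s, in which the tool goes at most 41.7 mm and 7.16 degrees, less where a joint would pass 70% of its speed; a pose out of reach is approached as far as the arm can. A call with a number of a shift or a turn outside -1 to 1 is refused whole. A call with a gripper value outside its range is refused whole. The fingers move at their own pace and stop on an object; "squeeze" is the grip in N (left out, the last holds). Time passes only in rows, so rows that do not move let the fingers close. It gives the time, the measured TCP pose, the force, the opening and the grip force at its end, in the units of the state.
- get_obs(): the state, without advancing time (a new reading comes with each control period).
- optics.camera(name): name is "side" or "top" or "wrist"; returns the picture (480x640x3 uint8, red, green, blue); there is no depth.
- optics.get_calibration(name): a dict with "intrinsics" (3x3 intrinsics, pixels), "world_from_camera" (4x4, takes a point from camera to world coordinates); the wrist camera has in their place "T_tool_cam" (4x4, takes a point from camera to tool coordinates, whose origin is the TCP and whose axes are the flange's). Camera axes: x right, y up, looking along -z (the intrinsics and any distortion apply to the point x, -y, -z); pixel columns grow to the right and rows downward; lengths in m; the calibration is good to about 2 mm. A picture is of the moment at which its call begins: read the wrist's pose just before it. get_calibration takes no time and is no camera call.
- job.hand_in(): hands the job in; it is judged then, once.
The state is a dict: "clock": time; "joint_pos": joint angles; "joint_velocities": joint speeds; "tau": joint torques, N m; "position": TCP position; "ee_rot": TCP orientation; "ft_force": force on the tool from outside, world axes, zero at the start; "torque": the same for the moment, N m; "grip_width": opening from 0.0 (shut) to 1.0 (fully open); "grasp_force": force on a finger pad.
Only numpy, scipy, OpenCV 4.12 (cv2) and the standard library are available. Lean on these libraries where they do the work, as an engineer would, in place of code of your own. Each camera call takes 0.05 s, during which the arm holds its last target. There are 200 camera calls.

## Working session

There is one attempt and no reset: what is moved stays moved. The work goes in short steps, Python scripts to look and compute and a tool call to move; the robot and the scene stay as the last step left them, time stands still between calls to the robot, and variables do not carry over. Pictures are saved under pics/ and viewed, at most 14 in all, crops included, and the job is handed in when it is done.

Besides the shell and the picture viewer there is one more tool, called after "Call:" as name([rows], argument=value, ...), one row to a line, values as JSON. send_rows: Moves the arm, as the interface text tells. Its arguments: {"type":"object","properties":{"plan":{"type":"array"},"squeeze":{"type":"number"}},"required":["plan"]}

```bash
mkdir -p pics
python3 - <<'E'
from workcell import get_obs, optics, job
import cv2
o=get_obs()
for k in("clock","position","ee_rot","grip_width","ft_force"):print(k,o[k])
for n in("top","side"):
    cv2.imwrite(f"pics/{n}0.png",optics.camera(n)[:,:,::-1])
for n in("top","side","wrist"):print(n,optics.get_calibration(n))
E
```

```text
clock 0.0
position [0.24198905 0.57585639 0.24749387]
ee_rot [ 1.97577959e-01  9.80286899e-01 -7.30788718e-04 -1.06501745e-04]
grip_width 0.9969964959454146
ft_force [-0.54483712 -1.14679053 -0.01009929]
top {'intrinsics': array([[472.22341615,   0.        , 321.17456663],
       [  0.        , 472.22341615, 229.39188974],
       [  0.        ,   0.        ,   1.        ]]), 'world_from_camera': array([[-0.00257313,  0.9893082 , -0.14581723,  0.35733466],
       [-0.99970605, -0.00606029, -0.02347538, -0.01608138],
       [-0.02410808,  0.14571396,  0.98903298,  1.09190996],
       [ 0.        ,  0.        ,  0.        ,  1.        ]])}
side {'intrinsics': array([[559.56267054,   0.        , 330.7957274 ],
       [  0.        , 559.56267054, 241.71085433],
       [  0.        ,   0.        ,   1.        ]]), 'world_from_camera': array([[ 0.94432536,  0.22037228, -0.24430652,  0.17148618],
       [-0.32871973,  0.6632934 , -0.67229845, -0.8695816 ],
       [ 0.01389096,  0.71517685,  0.69880549,  0.92956799],
       [ 0.        ,  0.        ,  0.        ,  1.        ]])}
wrist {'intrinsics': array([[404.70392089,   0.        , 322.4340983 ],
       [  0.        , 404.70392089, 240.02842755],
       [  0.        ,   0.        ,   1.        ]]), 'T_tool_cam': array([[-8.55179924e-04,  9.50028479e-01,  3.12162070e-01,
         8.15050748e-02],
       [ 9.99999284e-01,  1.07359986e-03, -5.27838415e-04,
        -6.58713155e-04],
       [-8.36598682e-04,  3.12161395e-01, -9.50028717e-01,
        -1.26454899e-01],
       [ 0.00000000e+00,  0.00000000e+00,  0.00000000e+00,
         1.00000000e+00]])}
```

View pics/top0.png

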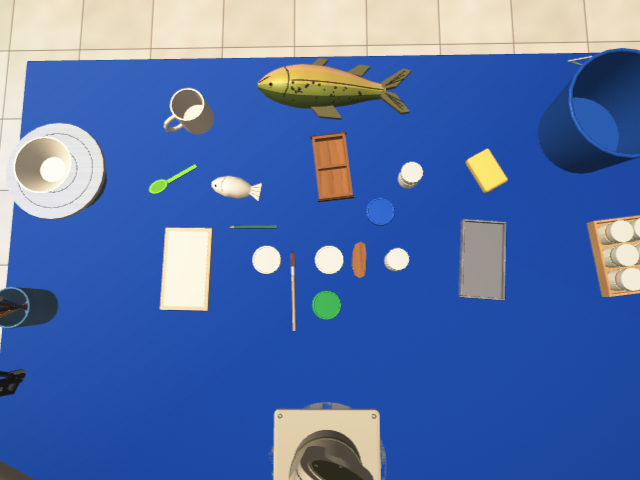

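View pics/side0.png

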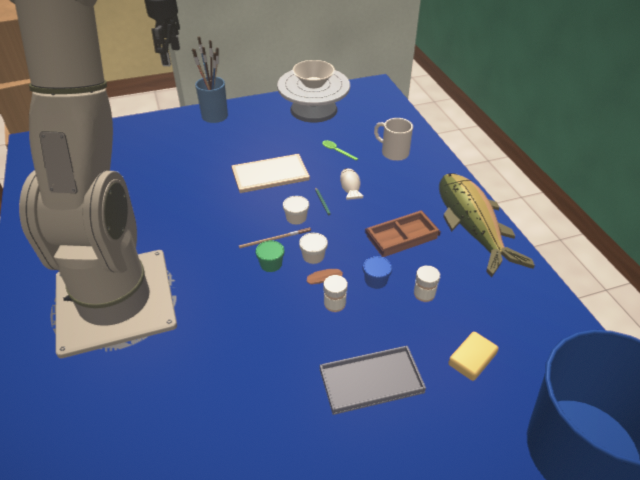

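The top view shows the white tub candidates at (266,260) and (329,260). The blue (380,211) and green (326,305) look-alikes are to be left alone. The jars are at (410,173) and (396,260), and the boxed jars at the right edge, around (625,250), are not ours. The small off-white fish is at (236,187); the big painted fish at (330,87) is a decoy. The rack is at (333,167), the tray at (482,260) and the shelf at (186,269).

```bash
cat > h.py <<'E'
import numpy as np, cv2
from workcell import get_obs, optics
from scipy.spatial.transform import Rotation as R
def cast(n,uv,z,T=None):
    c=optics.get_calibration(n); K=c["intrinsics"]; T=c["world_from_camera"] if T is None else T
    uv=np.atleast_2d(np.asarray(uv,float))
    d=np.c_[(uv[:,0]-K[0,2])/K[0,0],-(uv[:,1]-K[1,2])/K[1,1],-np.ones(len(uv))]@T[:3,:3].T
    o=T[:3,3]; s=(z-o[2])/d[:,2]
    return o+s[:,None]*d
def wristT():
    o=get_obs(); T=np.eye(4);T[:3,:3]=R.from_quat(o["ee_rot"]).as_matrix();T[:3,3]=o["position"]
    return T@optics.get_calibration("wrist")["T_tool_cam"]
def blobs(m,amin=60):
    cs,_=cv2.findContours(m.astype(np.uint8)*255,cv2.RETR_EXTERNAL,cv2.CHAIN_APPROX_NONE)
    return [c[:,0] for c in cs if cv2.contourArea(c)>amin]
def rect(P):  # min area rect of world xy points
    (cx,cy),(w,h),a=cv2.minAreaRect((P[:,:2]*1000).astype(np.float32))
    if w<h: w,h,a=h,w,a+90
    return np.round([cx,cy,w,h,(a+90)%180-90],1)
E
python3 - <<'E'
from h import *
im=cv2.imread("pics/top0.png"); hsv=cv2.cvtColor(im,cv2.COLOR_BGR2HSV).astype(int)
H,S,V=hsv[...,0],hsv[...,1],hsv[...,2]
ob=~((H>105)&(H<122)&(S>150)); ob[:65]=0; ob[330:]=0; ob[:,:120]=0
for c in blobs(ob):
    u=c.mean(0)
    z=0.03
    print(np.round(u), rect(cast("top",c,0.)), "z66",rect(cast("top",c,.066)), "hsv",hsv[int(u[1]),int(u[0])])
cr=im[140:320,150:520]; cv2.imwrite("pics/c0.png",cv2.resize(cr,(800,390),interpolation=cv2.INTER_CUBIC))
E
```

```text
[326. 305.] [345.   -1.9  66.3  65.4  89.9] z66 [345.8  -2.7  62.3  61.5  89.9] hsv [ 64 156 180]
[293. 291.] [377.8  75.8 175.7  10.3   1.7] z66 [376.6  70.3 165.1   9.7   1.7] hsv [ 16  88 211]
[396. 259.] [ 447.7 -163.3   59.3   53.3  -45.8] z66 [ 442.3 -154.4   55.7   50.   -45.8] hsv [ 23  23 248]
[329. 259.] [447.9  -8.1  67.2  67.2 -45.1] z66 [442.4  -8.6  63.1  63.1 -45.1] hsv [ 23  23 249]
[266. 259.] [449.7 138.3  65.4  65.3   0.6] z66 [444.1 129.   61.5  61.4   0.6] hsv [ 23  21 250]
[359. 259.] [448.8 -76.3  83.4  34.6  -0.9] z66 [443.3 -72.7  78.4  32.6  -0.9] hsv [ 13 162 201]
[186. 269.] [429.9 323.9 193.9 116.1  -1.3] z66 [425.5 303.4 182.2 109.1  -1.3] hsv [ 23  23 253]
[253. 226.] [526.2 171.2 110.8   7.1  89.6] z66 [516.  159.9 104.1   6.7  89.6] hsv [ 71 102 132]
[482. 259.] [ 448.5 -359.9  182.6  106.    -4.4] z66 [ 443.  -339.1  171.6   99.6   -4.4] hsv [ 15  20 155]
[617. 254.] [ 453.9 -673.2  177.2  124.3    6.7] z66 [ 448.  -633.4  166.5  116.8    6.7] hsv [ 22  36 233]
[238. 188.] [621.3 213.3 121.3  53.4  79.8] z66 [605.4 199.4 114.   50.2  79.8] hsv [ 21  38 246]
[171. 179.] [643.7 365.5 128.3  30.2 -62.9] z66 [626.4 342.4 120.6  28.4 -62.9] hsv [ 42 174 245]
[410. 174.] [ 648.1 -200.6   68.8   53.7  -27.5] z66 [ 630.5 -189.4   64.7   50.5  -27.5] hsv [ 23  24 247]
[486. 171.] [ 657.1 -379.7   95.1   68.9   28.7] z66 [ 639.  -357.7   89.3   64.7   28.7] hsv [ 26 140 252]
[332. 166.] [670.8 -15.6 164.5  87.8   6.2] z66 [651.8 -15.7 154.6  82.5   6.2] hsv [ 13 161 181]
[188. 113.] [815.2 329.  122.4 117.9  83.1] z66 [787.5 308.2 115.  110.8  83.1] hsv [ 24  24 253]
[343.  88.] [857.7 -21.6 377.5 139.2  89.1] z66 [827.5 -21.3 354.7 130.8  89.1] hsv [ 30 148 138]
```

View pics/c0.png

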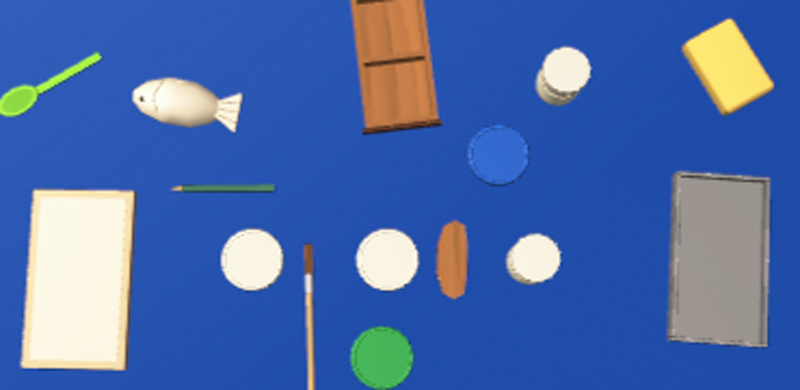

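Nothing unexpected in the crop. Two white-lidded tubs are at top (266,260) and (329,260), with blue and green ones excluded. The two jars have lid centres at about (412.5,172) and (397.5,259). The fish's head (eye) points left. I'll check heights by casting both views.

Run:
```python
from h import *
im=cv2.imread("pics/top0.png"); g=im[...,0].astype(int)
for n,(u,v),z,r in(("jarA",(412,172),.066,24),("jarB",(397,259),.066,24),("tub1",(266,260),.046,32),("tub2",(329,260),.046,32)):
    m=np.zeros(g.shape,np.uint8);cv2.circle(m,(u,v),28,1,-1)
    hsv=cv2.cvtColor(im,cv2.COLOR_BGR2HSV)
    b=max(blobs((hsv[...,2]>238)&(hsv[...,1]<60)&(m>0),30),key=len)
    (c,rr)=cv2.minEnclosingCircle(b)
    P=cast("top",b,z); _,wr=cv2.minEnclosingCircle((P[:,:2]*1000).astype(np.float32))
    print(n,np.round(c,1),rr,"world r",wr,cast("top",c,z)[0].round(4))
print("side jars",cast("side",[(428,274),(335,284)],.066).round(3), "tubs",cast("side",[(296,203),(313,241)],.046).round(3))
print("rack rim c side",cast("side",[(402,228)],.028).round(3),"shelf",cast("side",[(270,171)],.013).round(3),"tray",cast("side",[(372,377)],.01).round(3))
```

```text
jarA [411.5 171.9] 9.997881889343262 world r 22.56084632873535 [ 0.6368 -0.1932  0.066 ]
jarB [397.1 258.6] 10.498623847961426 world r 22.70687484741211 [ 0.4437 -0.1562  0.066 ]
tub1 [266.2 259.4] 13.61448860168457 world r 30.20378875732422 [0.4447 0.1313 0.046 ]
tub2 [328.7 259.4] 13.707087516784668 world r 30.422414779663086 [ 0.4441 -0.0078  0.046 ]
side jars [[ 0.635 -0.194  0.066]
 [ 0.441 -0.159  0.066]] tubs [[ 0.444  0.134  0.046]
 [ 0.443 -0.005  0.046]]
rack rim c side [[ 0.662 -0.012  0.028]] shelf [[0.426 0.32  0.013]] tray [[ 0.447 -0.354  0.01 ]]
```

Call:
send_rows([
  [[0,0,0,-0.14,-0.12,0,1],[0,0,0,-0.14,-0.12,0,1],[0,0,0,-0.14,-0.12,0,1],[0,0,0,-0.14,-0.12,0,1],[0,0,0,-0.14,-0.12,0,1],[0,0,0,-0.14,-0.12,0,1],[0,0,0,-0.14,-0.12,0,1],[0,0,0,-0.14,-0.12,0,1],[0,0,0,-0.14,-0.12,0,1],[0,0,0,-0.14,-0.12,0,1],[0,0,0,-0.14,-0.12,0,1],[0,0,0,-0.14,-0.12,0,1],[0,0,0,-0.14,-0.12,0,1],[0,0,0,-0.14,-0.12,0,1],[0,0,0,-0.14,-0.12,0,1],[0,0,0,-0.14,-0.12,0,1],[0,0,0,-0.14,-0.12,0,1],[0,0,0,-0.14,-0.12,0,1],[0,0,0,-0.14,-0.12,0,1],[0,0,0,-0.14,-0.12,0,1]],
], squeeze=30)

```text
clock: 1.77
position: [0.5728, -0.0848, 0.2481]
ee_rot: [0.197, 0.98, 0.0, -0.0]
ft_force: [0.5, 0.9, -0.5]
grip_width: 0.994
grasp_force: 0.0
```

Call:
send_rows([
  [[0,0,0.083,0,0,0,1],[0,0,0.083,0,0,0,1],[0,0,0.083,0,0,0,1],[0,0,0.083,0,0,0,1],[0,0,0.083,0,0,0,1],[0,0,0.083,0,0,0,1],[0,0,0.083,0,0,0,1],[0,0,0.083,0,0,0,1],[0,0,0.083,0,0,0,1],[0,0,0.083,0,0,0,1],[0,0,0.083,0,0,0,1],[0,0,0.083,0,0,0,1],[0,0,0.083,0,0,0,1],[0,0,0.083,0,0,0,1],[0,0,0.083,0,0,0,1],[0,0,0.083,0,0,0,1],[0,0,0.083,0,0,0,1],[0,0,0.083,0,0,0,1],[0,0,0.083,0,0,0,1],[0,0,0.083,0,0,0,1]],
])

```text
clock: 3.43
position: [0.5722, -0.0831, 0.248]
ee_rot: [0.992, 0.124, -0.0, -0.0]
ft_force: [-0.2, -0.4, -0.7]
grip_width: 1.001
grasp_force: 0.0
```

Call:
send_rows([
  [[0,0,0.083,0,0,0,1],[0,0,0.083,0,0,0,1],[0,0,0,0.08,0.138,0,1],[0,0,0,0.08,0.138,0,1],[0,0,0,0.08,0.138,0,1],[0,0,0,0.08,0.138,0,1],[0,0,0,0,0,0.1,1],[0,0,0,0,0,0.1,1],[0,0,0,0,0,0.1,1],[0,0,0,0,0,0.1,1],[0,0,0,0,0,0,1]],
])

```text
clock: 4.35
position: [0.6351, -0.1923, 0.1638]
ee_rot: [1.0, 0.002, -0.003, -0.001]
ft_force: [-0.8, 0.4, -0.7]
grip_width: 1.0
grasp_force: 0.0
```

Run:
```python
from h import *
T=wristT(); im=optics.camera("wrist"); cv2.imwrite("pics/w1.png",im[:,:,::-1])
W=np.linalg.inv(T); K=optics.get_calibration("wrist")["intrinsics"]
p=W@np.array([.636,-.1935,.066,1]); print("expect lid px",K[0,2]-K[0,0]*p[0]/p[2],K[1,2]+K[1,1]*p[1]/p[2]); print(get_obs()["position"],get_obs()["ee_rot"])
```

```text
expect lid px 325.0308618294121 245.8878639001362
[ 0.6358937  -0.19266132  0.16626353] [ 9.99994929e-01  2.44909408e-03 -1.98205819e-03 -4.64662273e-04]
```

View pics/w1.png

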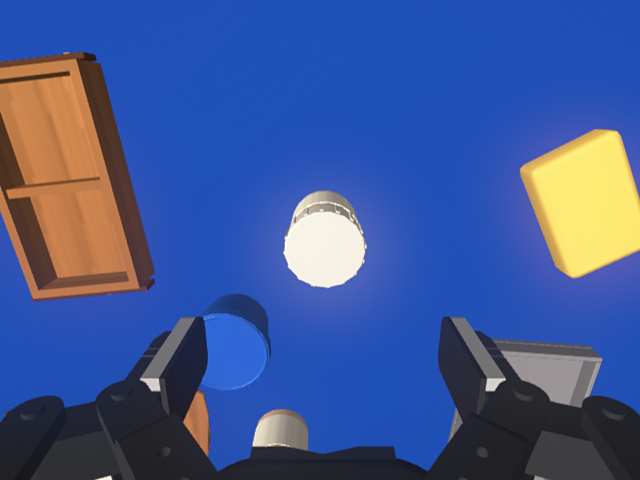

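The jar lid sits at (325,247), where it was predicted to be, so I'm descending to grip.

Call:
send_rows([
  [[0,0,0,0,0,0.1,1],[0,0,0,0,0,0.1,1],[0,0,0,0,0,0.1,1],[0,0,0,0,0,0.1,1],[0,0,0,0,0,0.05,1],[0,0,0,0,0,0.05,1],[0,0,0,0,0,0.05,1],[0,0,0,0,0,0,1],[0,0,0,0,0,0,0],[0,0,0,0,0,0,0],[0,0,0,0,0,0,0],[0,0,0,0,0,0,0],[0,0,0,0,0,0,0],[0,0,0,0,0,0,0],[0,0,0,0,0,0,0],[0,0,0,0,0,0,0],[0,0,0,0,0,0,0]],
], squeeze=30)

```text
clock: 5.82
position: [0.6375, -0.1936, 0.0594]
ee_rot: [1.0, 0.002, 0.001, 0.0]
ft_force: [-1.4, 0.2, 5.5]
grip_width: 0.55
grasp_force: 30.6
```

Call:
send_rows([
  [[0,0,0,0,0,-0.03,0],[0,0,0,0,0,-0.07,0],[0,0,0,0,0,-0.1,0],[0,0,0,0,0,-0.1,0],[0,0,0,0,0,-0.1,0],[0,0,0,0,0,-0.1,0],[0,0,0,0.02,-0.068,0,0],[0,0,0,0.05,-0.15,0,0],[0,0,0,0.05,-0.15,0,0],[0,0,0,0.05,-0.15,0,0],[0,0,0,0.05,-0.15,0,0],[0,0,0,0.05,-0.15,0,0],[0,0,0,0.05,-0.1,0,0],[0,0,0,0,0,0,0],[0,0,0,0,0,0,0]],
])

```text
clock: 7.07
position: [0.7003, -0.0068, 0.1579]
ee_rot: [1.0, 0.004, -0.0, -0.0]
ft_force: [0.1, -1.3, -1.4]
grip_width: 0.55
grasp_force: 31.2
```

Run:
```python
from h import *
o=get_obs(); T=wristT(); im=optics.camera("wrist"); cv2.imwrite("pics/w2.png",im[:,:,::-1])
W=np.linalg.inv(T); K=optics.get_calibration("wrist")["intrinsics"]
a=np.radians(6.2)
b=im.copy()
def px(p):
    p=W@np.append(p,1); return (int(K[0,2]-K[0,0]*p[0]/p[2]),int(K[1,2]+K[1,1]*p[1]/p[2]))
for x,y in((75,39),(-75,39),(-75,-39),(75,-39),(36,0),(-36,0),(0,0)):
    q=np.array([.665+(x*np.cos(a)-y*np.sin(a))/1000,-.014+(x*np.sin(a)+y*np.cos(a))/1000,.028 if y else .006])
    cv2.circle(b,px(q),4,(255,0,255),-1)
cv2.imwrite("pics/w2o.png",b[:,:,::-1]); print(o["position"],o["ee_rot"],o["grip_width"],o["ft_force"])
```

```text
[ 0.70025775 -0.00679707  0.15794112] [ 9.99991396e-01  4.13451083e-03 -3.10109423e-04 -1.30310840e-04] 0.549501867730836 [ 0.11020501 -1.32023081 -1.38738516]
```

View pics/w2o.png

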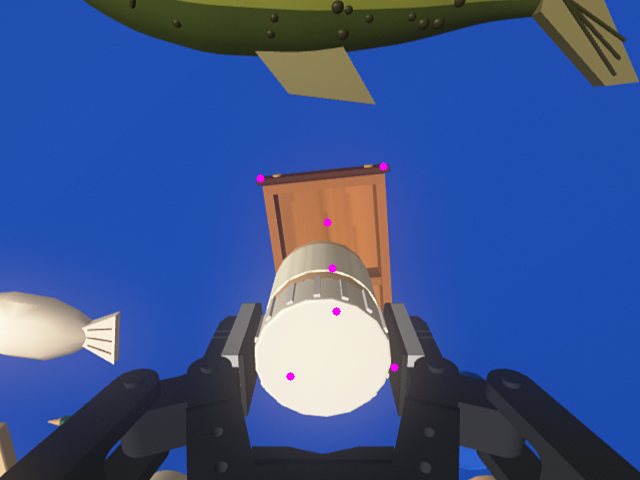

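The rack overlay matches to within a couple of mm, and the jar is held upright. I'm lowering it into the far bay.

Call:
send_rows([
  [[0,0,0,0.003,0.015,0.1,0],[0,0,0,0,0,0.1,0],[0,0,0,0,0,0.1,0],[0,0,0,0,0,0.05,0],[0,0,0,0,0,0.05,0],[0,0,0,0,0,0.02,0],[0,0,0,0,0,0.01,0],[0,0,0,0,0,0,0],[0,0,0,0,0,0,0]],
])

```text
clock: 7.87
position: [0.7012, -0.0126, 0.0732]
ee_rot: [1.0, 0.002, 0.001, -0.0]
ft_force: [0.4, 0.2, -1.6]
grip_width: 0.55
grasp_force: 31.2
```

Call:
send_rows([
  [[0,0,0,0,0,0.01,0],[0,0,0,0,0,0.01,0],[0,0,0,0,0,0.01,0],[0,0,0,0,0,0.005,0],[0,0,0,0,0,0,0],[0,0,0,0,0,0,0]],
])

```text
clock: 8.37
position: [0.7009, -0.0124, 0.0655]
ee_rot: [1.0, 0.002, 0.0, -0.0]
ft_force: [0.1, 0.7, 1.0]
grip_width: 0.547
grasp_force: 31.4
```

Call:
send_rows([
  [[0,0,0,0,0,0.005,0],[0,0,0,0,0,0,0],[0,0,0,0,0,0,0.62],[0,0,0,0,0,0,0.7],[0,0,0,0,0,0,0.8],[0,0,0,0,0,0,0.9],[0,0,0,0,0,-0.05,0.9],[0,0,0,0,0,-0.1,0.9],[0,0,0,0,0,-0.15,1],[0,0,0,0,0,-0.15,1],[0,0,0,-0.16,0.09,0,1],[0,0,0,-0.16,0.09,0,1],[0,0,0,-0.16,0.09,0,1],[0,0,0,-0.16,0.09,0,1],[0,0,0,-0.16,0.09,0,1],[0,0,0,-0.16,0.09,0,1],[0,0,0,-0.16,0.09,0,1],[0,0,0,-0.16,0.09,0,1],[0,0,0,0,0,0,1],[0,0,0,0,0,0,1]],
])

```text
clock: 10.03
position: [0.4445, -0.1582, 0.155]
ee_rot: [1.0, 0.001, 0.001, -0.002]
ft_force: [0.9, 1.1, 0.8]
grip_width: 1.004
grasp_force: 0.0
```

Call:
send_rows([
  [[0,0,0,-0.007,-0.005,0.1,1],[0,0,0,0,0,0.1,1],[0,0,0,0,0,0.1,1],[0,0,0,0,0,0.1,1],[0,0,0,0,0,0.05,1],[0,0,0,0,0,0.04,1],[0,0,0,0,0,0,1],[0,0,0,0,0,0,0],[0,0,0,0,0,0,0],[0,0,0,0,0,0,0],[0,0,0,0,0,0,0],[0,0,0,0,0,0,0],[0,0,0,0,0,0,0],[0,0,0,0,0,0,0],[0,0,0,0,0,0,0],[0,0,0,0,0,0,0]],
])

```text
clock: 11.37
position: [0.4448, -0.1566, 0.0571]
ee_rot: [1.0, 0.002, 0.001, -0.0]
ft_force: [-1.2, 0.2, 5.8]
grip_width: 0.552
grasp_force: 30.1
```

Run:
```python
from h import *
im=optics.camera("side"); cv2.imwrite("pics/s1.png",cv2.resize(im[170:420,180:500,::-1],(768,600)))
```

```text
(no output)
```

View pics/s1.png

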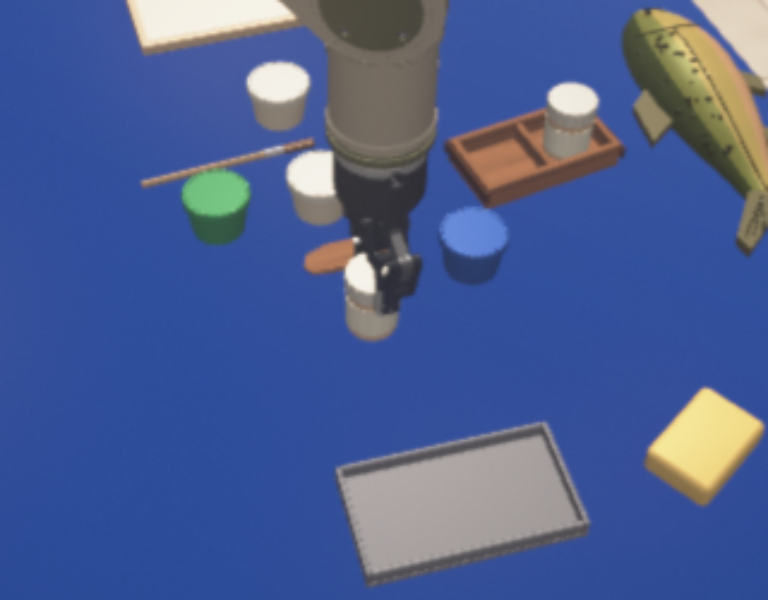

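Jar A stands upright in the far bay and jar B is gripped.

Call:
send_rows([
  [[0,0,0,0,0,-0.03,0],[0,0,0,0,0,-0.07,0],[0,0,0,0,0,-0.1,0],[0,0,0,0,0,-0.1,0],[0,0,0,0,0,-0.1,0],[0,0,0,0,0,-0.1,0],[0,0,0,0.06,-0.048,0,0],[0,0,0,0.13,-0.1,0,0],[0,0,0,0.13,-0.1,0,0],[0,0,0,0.13,-0.1,0,0],[0,0,0,0.13,-0.1,0,0],[0,0,0,0.13,-0.1,0,0],[0,0,0,0.13,-0.1,0,0],[0,0,0,0.08,-0.04,0,0],[0,0,0,0,0,0,0],[0,0,0,0,0,0,0]],
])

```text
clock: 12.75
position: [0.6275, -0.0178, 0.1563]
ee_rot: [1.0, 0.003, -0.0, 0.001]
ft_force: [0.4, -0.5, -1.4]
grip_width: 0.548
grasp_force: 31.3
```

Call:
send_rows([
  [[0,0,0,0.007,0,0.1,0],[0,0,0,0,0,0.1,0],[0,0,0,0,0,0.1,0],[0,0,0,0,0,0.05,0],[0,0,0,0,0,0.04,0],[0,0,0,0,0,0.02,0],[0,0,0,0,0,0.01,0],[0,0,0,0,0,0,0],[0,0,0,0,0,0,0]],
])

```text
clock: 13.5
position: [0.6292, -0.0183, 0.0732]
ee_rot: [1.0, 0.002, 0.001, -0.0]
ft_force: [-0.1, 0.6, -1.1]
grip_width: 0.544
grasp_force: 31.3
```

Ten millimetres to go.

Call:
send_rows([
  [[0,0,0,0,0,0.01,0],[0,0,0,0,0,0.01,0],[0,0,0,0,0,0.01,0],[0,0,0,0,0,0.01,0],[0,0,0,0,0,0.005,0],[0,0,0,0,0,0.005,0],[0,0,0,0,0,0,0],[0,0,0,0,0,0,0]],
])

```text
clock: 14.17
position: [0.629, -0.0182, 0.0633]
ee_rot: [1.0, 0.002, 0.0, -0.0]
ft_force: [-3.7, 0.4, 9.3]
grip_width: 0.551
grasp_force: 32.1
```

Call:
send_rows([
  [[0,0,0,0,0,0,0.62],[0,0,0,0,0,0,0.7],[0,0,0,0,0,0,0.8],[0,0,0,0,0,0,0.9],[0,0,0,0,0,-0.05,0.9],[0,0,0,0,0,-0.1,0.9],[0,0,0,0,0,-0.15,1],[0,0,0,0,0,-0.15,1],[0,0,0,-0.155,-0.01,0,1],[0,0,0,-0.155,-0.01,0,1],[0,0,0,-0.155,-0.01,0,1],[0,0,0,-0.155,-0.01,0,1],[0,0,0,-0.155,-0.01,0,1],[0,0,0,-0.155,-0.01,0,1],[0,0,0,0,0,0,1],[0,0,0,0,0,0,1]],
])

```text
clock: 15.5
position: [0.449, -0.0064, 0.1539]
ee_rot: [1.0, 0.003, 0.0, -0.003]
ft_force: [-0.3, 0.5, 0.3]
grip_width: 0.999
grasp_force: 0.0
```

Run:
```python
from h import *
o=get_obs(); T=wristT(); im=optics.camera("wrist"); im2=optics.camera("side")
W=np.linalg.inv(T); K=optics.get_calibration("wrist")["intrinsics"]
p=W@np.array([.4435,-.0065,.046,1]); e=(int(K[0,2]-K[0,0]*p[0]/p[2]),int(K[1,2]+K[1,1]*p[1]/p[2])); print(e,o["position"])
b=im[:,:,::-1].copy(); cv2.circle(b,e,4,(255,0,255),-1)
s=cv2.resize(im2[190:290,340:460,::-1],(320,267)); c=np.zeros((480,780,3),np.uint8); c[:360,:480]=cv2.resize(b,(480,360)); c[:250,480:780]=cv2.resize(s,(300,250)); cv2.imwrite("pics/w3.png",c)
```

```text
(324, 251) [ 0.44899639 -0.00637094  0.15387428]
```

View pics/w3.png

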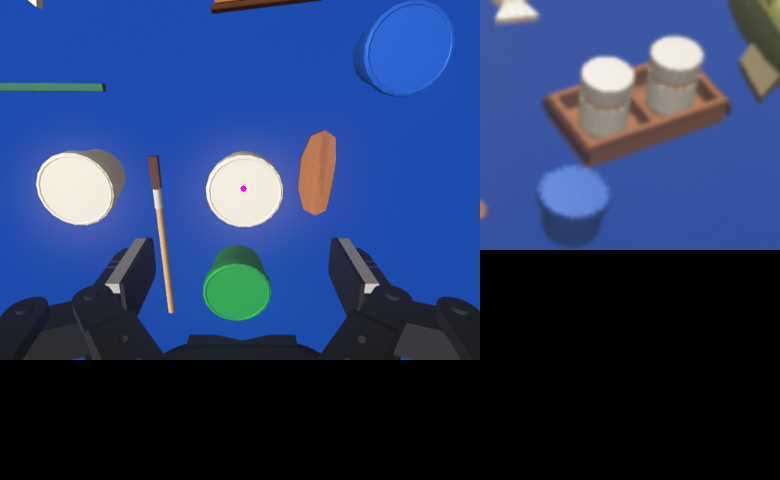

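Both jars stand upright in the rack. The tub lid is centred on the prediction at wrist px (324,251), so I'm descending.

Call:
send_rows([
  [[0,0,0,-0.027,0,0.1,1],[0,0,0,0,0,0.1,1],[0,0,0,0,0,0.1,1],[0,0,0,0,0,0.1,1],[0,0,0,0,0,0.08,1],[0,0,0,0,0,0.05,1],[0,0,0,0,0,0.04,1],[0,0,0,0,0,0,1],[0,0,0,0,0,0,0.5],[0,0,0,0,0,0,0.5],[0,0,0,0,0,0,0.5],[0,0,0,0,0,0,0.5],[0,0,0,0,0,0,0.5],[0,0,0,0,0,0,0.5],[0,0,0,0,0,0,0.5]],
])

```text
clock: 16.85
position: [0.4445, -0.0077, 0.0397]
ee_rot: [1.0, 0.002, 0.0, -0.0]
ft_force: [-0.6, -2.3, 7.0]
grip_width: 0.737
grasp_force: 32.9
```

Call:
send_rows([
  [[0,0,0,0,0,-0.03,0.5],[0,0,0,0,0,-0.07,0.5],[0,0,0,0,0,-0.1,0.5],[0,0,0,0,0,-0.1,0.5],[0,0,0,0,0,-0.1,0.5],[0,0,0,0.02,0.08,-0.05,0.5],[0,0,0,0.02,0.15,0,0.5],[0,0,0,0.02,0.18,0,0.5],[0,0,0,0.02,0.18,0,0.5],[0,0,0,0.02,0.18,0,0.5],[0,0,0,0.02,0.18,0,0.5],[0,0,0,0.02,0.18,0,0.5],[0,0,0,0.02,0.18,0,0.5],[0,0,0,0.02,0.18,0,0.5],[0,0,0,0.02,0.15,0,0.5],[0,0,0,0.02,0.1,0,0.5],[0,0,0,0,0.02,0,0.5],[0,0,0,0,0,0,0.5],[0,0,0,0,0,0,0.5]],
])

```text
clock: 18.43
position: [0.4893, -0.3585, 0.129]
ee_rot: [1.0, 0.002, -0.001, -0.0]
ft_force: [0.5, 0.1, -0.4]
grip_width: 0.727
grasp_force: 33.4
```

Run:
```python
from h import *
o=get_obs(); T=wristT(); im=optics.camera("wrist")
W=np.linalg.inv(T); K=optics.get_calibration("wrist")["intrinsics"]
b=im[:,:,::-1].copy(); a=np.radians(-4.4)
for x,y in((89,49),(-89,49),(-89,-49),(89,-49),(41,0),(-41,0)):
    q=np.array([.448+(x*np.cos(a)-y*np.sin(a))/1000,-.357+(x*np.sin(a)+y*np.cos(a))/1000,.018 if abs(y)>1 else .004,1])
    p=W@q; cv2.circle(b,(int(K[0,2]-K[0,0]*p[0]/p[2]),int(K[1,2]+K[1,1]*p[1]/p[2])),4,(255,0,255),-1)
cv2.imwrite("pics/w4.png",b);print(o["position"],o["ee_rot"])
```

```text
[ 0.48932721 -0.35847488  0.12903972] [ 9.99997657e-01  2.05783065e-03 -5.76978432e-04 -3.43123864e-04]
```

View pics/w4.png

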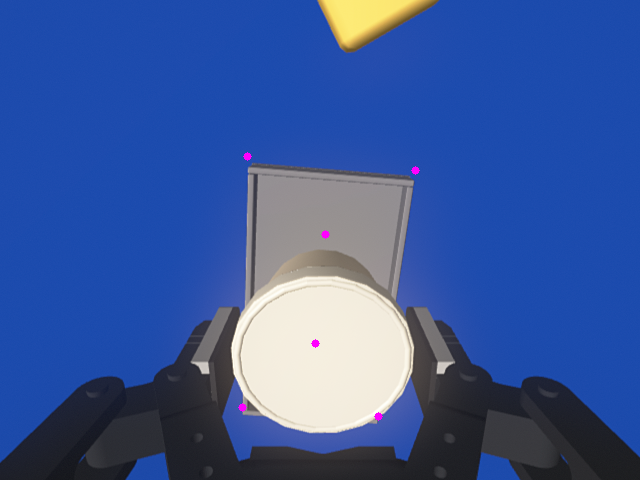

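The tray's far rim is at row ~168, about 10 px nearer than predicted, so the tray centre is about (0.445, -0.357). I'm adjusting by 3 mm.

Call:
send_rows([
  [[0,0,0,-0.014,0.008,0.1,0.5],[0,0,0,0,0,0.1,0.5],[0,0,0,0,0,0.1,0.5],[0,0,0,0,0,0.05,0.5],[0,0,0,0,0,0.03,0.5],[0,0,0,0,0,0.01,0.5],[0,0,0,0,0,0,0.5],[0,0,0,0,0,0,0.5]],
])

```text
clock: 19.15
position: [0.4869, -0.3611, 0.0519]
ee_rot: [1.0, 0.002, 0.0, 0.0]
ft_force: [0.1, 0.3, -0.6]
grip_width: 0.736
grasp_force: 33.4
```

Call:
send_rows([
  [[0,0,0,0,0,0.01,0.5],[0,0,0,0,0,0.01,0.5],[0,0,0,0,0,0.01,0.5],[0,0,0,0,0,0.007,0.5],[0,0,0,0,0,0.004,0.5],[0,0,0,0,0,0,0.5],[0,0,0,0,0,0,0.5]],
])

```text
clock: 19.73
position: [0.4865, -0.361, 0.0438]
ee_rot: [1.0, 0.002, -0.0, -0.0]
ft_force: [-4.0, 4.4, 13.2]
grip_width: 0.74
grasp_force: 34.5
```

Call:
send_rows([
  [[0,0,0,0,0,0,0.8],[0,0,0,0,0,0,0.87],[0,0,0,0,0,0,0.95],[0,0,0,0,0,0,1],[0,0,0,0,0,-0.1,1],[0,0,0,0,0,-0.15,1],[0,0,0,0,0,-0.15,1],[0,0,0,-0.01,-0.12,-0.1,1],[0,0,0,-0.02,-0.19,0,1],[0,0,0,-0.02,-0.19,0,1],[0,0,0,-0.02,-0.19,0,1],[0,0,0,-0.02,-0.19,0,1],[0,0,0,-0.02,-0.19,0,1],[0,0,0,-0.02,-0.19,0,1],[0,0,0,-0.02,-0.19,0,1],[0,0,0,-0.02,-0.19,0,1],[0,0,0,-0.02,-0.19,0,1],[0,0,0,-0.02,-0.19,0,1],[0,0,0,0,-0.19,0,1],[0,0,0,0,-0.19,0,1]],
])

```text
clock: 21.4
position: [0.4426, 0.117, 0.1432]
ee_rot: [1.0, 0.002, -0.0, -0.001]
ft_force: [1.2, 0.1, -0.1]
grip_width: 1.0
grasp_force: 0.0
```

Call:
send_rows([
  [[0,0,0,0,-0.05,0,1],[0,0,0,0,0,0,1],[0,0,0,0,0,0,1]],
])

```text
clock: 21.65
position: [0.4432, 0.1242, 0.1428]
ee_rot: [1.0, 0.002, -0.0, 0.001]
ft_force: [-0.1, -0.9, -0.6]
grip_width: 0.996
grasp_force: 0.0
```

Call:
send_rows([
  [[0,0,0,0.004,-0.038,0.05,1],[0,0,0,0,0,0.1,1],[0,0,0,0,0,0.1,1],[0,0,0,0,0,0.1,1],[0,0,0,0,0,0.08,1],[0,0,0,0,0,0.05,1],[0,0,0,0,0,0.03,1],[0,0,0,0,0,0,1],[0,0,0,0,0,0,0.5],[0,0,0,0,0,0,0.5],[0,0,0,0,0,0,0.5],[0,0,0,0,0,0,0.5],[0,0,0,0,0,0,0.5],[0,0,0,0,0,0,0.5],[0,0,0,0,0,0,0.5]],
])

```text
clock: 22.9
position: [0.4445, 0.1319, 0.042]
ee_rot: [1.0, 0.002, 0.0, -0.0]
ft_force: [-1.9, -3.1, 8.8]
grip_width: 0.732
grasp_force: 30.8
```

Call:
send_rows([
  [[0,0,0,0,0,-0.03,0.5],[0,0,0,0,0,-0.07,0.5],[0,0,0,0,0,-0.1,0.5],[0,0,0,0,0,-0.1,0.5],[0,0,0,0,0,-0.1,0.5],[0,0,0,0,0.08,-0.05,0.5],[0,0,0,0,0.15,0,0.5],[0,0,0,0,0.18,0,0.5],[0,0,0,-0.02,0.18,0,0.5],[0,0,0,-0.02,0.18,0,0.5],[0,0,0,-0.02,0.18,0,0.5],[0,0,0,-0.02,0.18,0,0.5],[0,0,0,-0.02,0.18,0,0.5],[0,0,0,-0.02,0.18,0,0.5],[0,0,0,-0.02,0.18,0,0.5],[0,0,0,-0.02,0.18,0,0.5],[0,0,0,-0.02,0.18,0,0.5],[0,0,0,-0.02,0.18,0,0.5],[0,0,0,-0.02,0.15,0,0.5],[0,0,0,0,0.08,0,0.5]],
])

```text
clock: 24.57
position: [0.4008, -0.3546, 0.1322]
ee_rot: [1.0, -0.0, -0.0, 0.001]
ft_force: [-0.2, -0.3, -0.2]
grip_width: 0.731
grasp_force: 33.4
```

Call:
send_rows([
  [[0,0,0,0,0,0,0.5],[0,0,0,0,0,0,0.5]],
])

```text
clock: 24.73
position: [0.402, -0.3517, 0.1319]
ee_rot: [1.0, 0.001, -0.0, 0.001]
ft_force: [0.8, -0.3, -1.7]
grip_width: 0.732
grasp_force: 33.4
```

Run:
```python
from h import *
o=get_obs(); T=wristT(); im=optics.camera("wrist"); t=optics.camera("top")
W=np.linalg.inv(T); K=optics.get_calibration("wrist")["intrinsics"]
b=im[:,:,::-1].copy(); a=np.radians(-4.4)
for x,y in((89,49),(89,-49),(41,0),(-41,0)):
    z=.018 if abs(y)>1 else (.05 if x>0 else .004)
    p=W@np.array([.445+(x*np.cos(a)-y*np.sin(a))/1000,-.357+(x*np.sin(a)+y*np.cos(a))/1000,z,1]); cv2.circle(b,(int(K[0,2]-K[0,0]*p[0]/p[2]),int(K[1,2]+K[1,1]*p[1]/p[2])),4,(255,0,255),-1)
c=np.zeros((480,800,3),np.uint8); c[:360,:480]=cv2.resize(b,(480,360)); c[:300,480:780]=cv2.resize(t[200:320,420:540,::-1],(300,300))
cv2.imwrite("pics/w5.png",c);print(o["position"],o["grip_width"])
```

```text
[ 0.40204322 -0.35168445  0.1318982 ] 0.7317946320716429
```

View pics/w5.png

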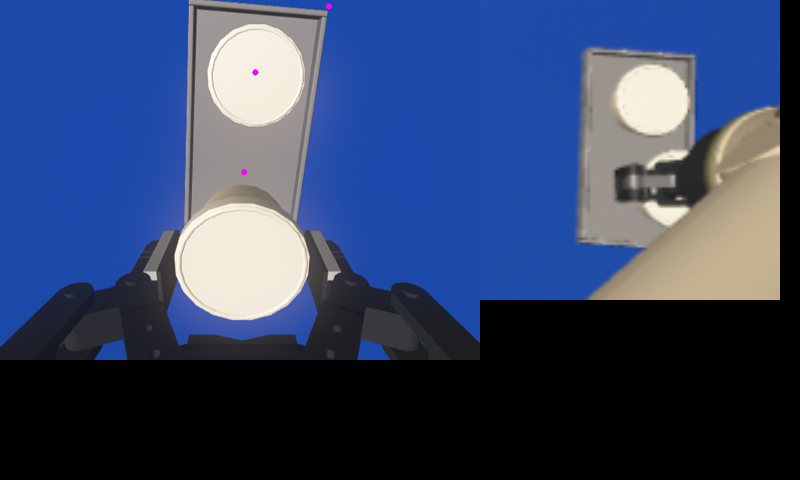

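The first tub sits well inside the tray, and the second is over the near half.

Call:
send_rows([
  [[0,0,0,0.012,0.01,0.1,0.5],[0,0,0,0,0,0.1,0.5],[0,0,0,0,0,0.1,0.5],[0,0,0,0,0,0.05,0.5],[0,0,0,0,0,0.03,0.5],[0,0,0,0,0,0.01,0.5],[0,0,0,0,0,0,0.5],[0,0,0,0,0,0,0.5]],
])

```text
clock: 25.5
position: [0.4054, -0.3529, 0.0542]
ee_rot: [1.0, 0.002, 0.0, 0.0]
ft_force: [0.6, -0.5, -1.7]
grip_width: 0.733
grasp_force: 33.5
```

Call:
send_rows([
  [[0,0,0,0,0,0.01,0.5],[0,0,0,0,0,0.01,0.5],[0,0,0,0,0,0.01,0.5],[0,0,0,0,0,0.006,0.5],[0,0,0,0,0,0.004,0.5],[0,0,0,0,0,0,0.5],[0,0,0,0,0,0,0.5]],
])

```text
clock: 26.08
position: [0.405, -0.3528, 0.0461]
ee_rot: [1.0, 0.002, -0.0, -0.0]
ft_force: [-3.4, 4.6, 13.4]
grip_width: 0.733
grasp_force: 34.7
```

Call:
send_rows([
  [[0,0,0,0,0,0,0.8],[0,0,0,0,0,0,0.87],[0,0,0,0,0,0,0.95],[0,0,0,0,0,0,1],[0,0,0,0,0,-0.1,1],[0,0,0,0,0,-0.15,1],[0,0,0,0,0,-0.15,1],[0,0,0,0,0,-0.15,1],[0,0,0,0.07,-0.18,-0.1,1],[0,0,0,0.07,-0.19,0,1],[0,0,0,0.07,-0.19,0,1],[0,0,0,0.07,-0.19,0,1],[0,0,0,0.07,-0.19,0,1],[0,0,0,0.07,-0.19,0,1],[0,0,0,0.07,-0.19,0,1],[0,0,0,0.07,-0.19,0,1],[0,0,0,0.07,-0.19,0,1],[0,0,0,0.07,-0.19,0,1],[0,0,0,0.07,-0.19,0,1],[0,0,0,0.07,-0.19,0,1]],
])

```text
clock: 27.75
position: [0.5709, 0.1023, 0.1737]
ee_rot: [1.0, 0.002, -0.0, 0.0]
ft_force: [1.3, 0.3, 0.7]
grip_width: 1.001
grasp_force: 0.0
```

Call:
send_rows([
  [[0,0,0,0.07,-0.19,0,1],[0,0,0,0.07,-0.19,0,1],[0,0,0,0.07,-0.15,0,1],[0,0,-0.0775,0,0,0,1],[0,0,-0.0775,0,0,0,1],[0,0,-0.0775,0,0,0,1],[0,0,-0.0775,0,0,0,1],[0,0,-0.0775,0,0,0,1],[0,0,-0.0775,0,0,0,1],[0,0,-0.0775,0,0,0,1],[0,0,-0.0775,0,0,0,1],[0,0,-0.0775,0,0,0,1],[0,0,-0.0775,0,0,0,1],[0,0,-0.0775,0,0,0,1],[0,0,-0.0775,0,0,0,1],[0,0,0,0,0,0,1],[0,0,0,0,0,0,1]],
])

```text
clock: 29.17
position: [0.6122, 0.2061, 0.1737]
ee_rot: [0.766, 0.642, -0.0, -0.0]
ft_force: [-0.3, -0.3, 0.2]
grip_width: 0.999
grasp_force: 0.0
```

Run:
```python
from h import *
o=get_obs(); T=wristT(); im=optics.camera("wrist"); cv2.imwrite("pics/w6.png",im[:,:,::-1])
print(o["position"],o["ee_rot"])
hsv=cv2.cvtColor(im,cv2.COLOR_RGB2HSV)
m=(hsv[...,1]<110)&(hsv[...,2]>90)
for c in blobs(m,800): print(c.min(0),c.max(0),rect(cast("wrist",c,0,T)),rect(cast("wrist",c,.008,T)))
```

```text
[0.61222938 0.20609117 0.17374988] [ 7.66485503e-01  6.42261402e-01 -4.68956797e-04 -2.13651711e-04]
[450 317] [505 391] [722.4  64.7  86.6  20.  -72.2] [719.8  70.6  84.3  19.5 -72.2]
[140 317] [195 391] [456.1 112.   86.8  20.4  52.2] [460.6 116.7  84.5  19.9  52.2]
[201 212] [239 341] [519.1 169.2 114.5   7.4  89.5] [521.9 172.3 111.4   7.2  89.5]
[293 129] [361 283] [614.5 210.5 120.5  51.   79.5] [614.8 212.5 117.3  49.7  79.5]
[502   0] [639  84] [797.7 295.6  98.8  51.2 -10.2] [793.1 295.3  96.1  49.8 -10.2]
[0 0] [182 193] [447.4 323.  142.6 115.2  -1.4] [452.1 322.  138.8 112.1  -1.4]
```

View pics/w6.png

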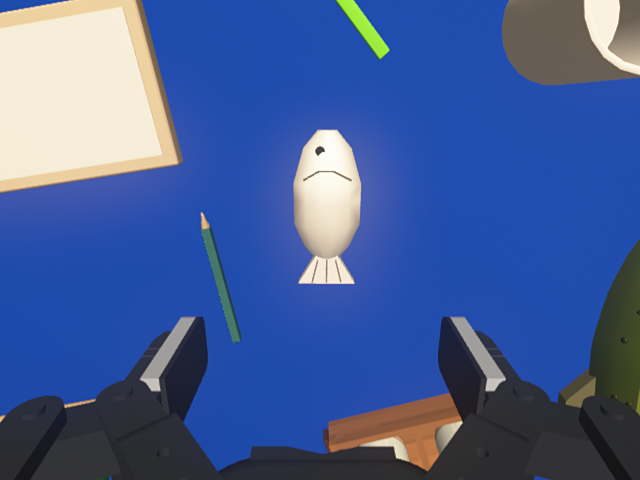

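The fish is at wrist px (327,206) with its head away along tool x. Its origin is about (0.6147, 0.212), axis 79.5°. The wrist view also gives the tip reach at a 48 mm opening as about 14 mm ahead of the TCP. I'll grip at TCP z ≈ 17 mm.

Call:
send_rows([
  [[0,0,0,0.067,0.007,0.08,1],[0,0,0,0,0,0.13,1],[0,0,0,0,0,0.13,1],[0,0,0,0,0,0.13,1],[0,0,0,0,0,0.1,1],[0,0,0,0,0,0.08,1],[0,0,0,0,0,0.06,1],[0,0,0,0,0,0.04,1],[0,0,0,0,0,0.01,1],[0,0,0,0,0,0,1],[0,0,0,0,0,0,1]],
], squeeze=35)

```text
clock: 30.13
position: [0.6164, 0.2193, 0.0228]
ee_rot: [0.765, 0.643, 0.0, 0.0]
ft_force: [-0.8, -0.7, 0.1]
grip_width: 1.001
grasp_force: 0.0
```

Call:
send_rows([
  [[0,0,0,0,0,0.02,1],[0,0,0,0,0,0.007,1],[0,0,0,0,0,0,1],[0,0,0,0,0,0,0.5],[0,0,0,0,0,0,0.5],[0,0,0,0,0,0,0.5],[0,0,0,0,0,0,0.5],[0,0,0,0,0,0,0.5],[0,0,0,0,0,0,0.5],[0,0,0,0,0,0,0.5],[0,0,0,0,0,0,0.5]],
])

```text
clock: 31.05
position: [0.6161, 0.2192, 0.0169]
ee_rot: [0.765, 0.644, -0.0, 0.0]
ft_force: [0.4, -1.3, 5.6]
grip_width: 0.558
grasp_force: 37.3
```

Call:
send_rows([
  [[0,0,0,0,0,-0.02,0.5],[0,0,0,0,0,-0.05,0.5],[0,0,0,0,0,-0.1,0.5],[0,0,0,0,0,-0.1,0.5],[0,0,0,0,0,-0.1,0.5],[0,0,0,0,0,-0.1,0.5],[0,0,0,0.03,-0.08,0,0.5],[0,0,0,0.05,-0.15,0,0.5],[0,0,0,0.05,-0.15,0,0.5],[0,0,0,0.05,-0.15,0,0.5],[0,0,0,0.05,-0.15,0,0.5],[0,0,0,0.05,-0.15,0,0.5],[0,0,0,0.05,-0.14,0,0.5],[0,0,0,0.015,-0.07,0,0.5],[0,0,0,0,0,0,0.5]],
])

```text
clock: 32.3
position: [0.4192, 0.325, 0.1107]
ee_rot: [0.764, 0.646, -0.001, -0.001]
ft_force: [0.4, 0.3, -1.1]
grip_width: 0.554
grasp_force: 36.6
```

Call:
send_rows([
  [[0,0,-0.06,0,0,0,0.5],[0,0,-0.08,0,0,0,0.5],[0,0,-0.08,0,0,0,0.5],[0,0,-0.08,0,0,0,0.5],[0,0,-0.08,0,0,0,0.5],[0,0,-0.08,0,0,0,0.5],[0,0,-0.08,0,0,0,0.5],[0,0,-0.08,0,0,0,0.5],[0,0,-0.08,0,0,0,0.5],[0,0,-0.08,0,0,0,0.5],[0,0,-0.08,0,0,0,0.5],[0,0,-0.08,0,0,0,0.5],[0,0,-0.08,0,0,0,0.5],[0,0,-0.08,0,0,0,0.5],[0,0,-0.046,0,0,0,0.5],[0,0,0,0,0,0,0.5],[0,0,0,0,0,0,0.5]],
])

```text
clock: 33.72
position: [0.4233, 0.3222, 0.1108]
ee_rot: [0.014, 1.0, -0.0, -0.0]
ft_force: [0.9, -0.9, -1.7]
grip_width: 0.55
grasp_force: 36.6
```

Run:
```python
from h import *
o=get_obs(); T=wristT(); im=optics.camera("wrist"); optics.camera("top")
W=np.linalg.inv(T); K=optics.get_calibration("wrist")["intrinsics"]
b=im[:,:,::-1].copy(); a=np.radians(-1.3)
for x,y in((95,55),(-95,55),(-95,-55),(95,-55),(0,0)):
    p=W@np.array([.429+(x*np.cos(a)-y*np.sin(a))/1000,.3225+(x*np.sin(a)+y*np.cos(a))/1000,.013,1]); cv2.circle(b,(int(K[0,2]-K[0,0]*p[0]/p[2]),int(K[1,2]+K[1,1]*p[1]/p[2])),3,(255,0,255),-1)
cv2.imwrite("pics/w7.png",b);print(o["position"],o["ee_rot"],o["grip_width"])
```

```text
[0.42334809 0.32216404 0.1107727 ] [ 1.37527962e-02  9.99905341e-01 -2.71638013e-04 -3.10969999e-04] 0.5497906501535952
```

View pics/w7.png

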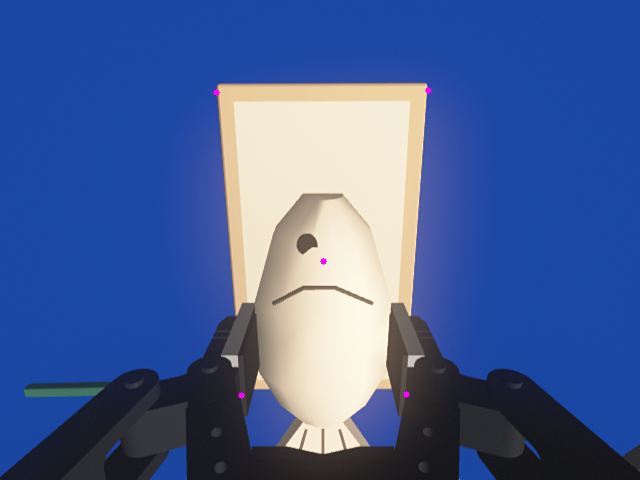

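The shelf's head-end edge is at row ~85 and its near edge at row ~389, both about 7 px farther than predicted. The shelf centre is therefore about x = 0.4265, so I'm correcting by 4 mm and lowering.

Call:
send_rows([
  [[0,0,0,0.01,0,0.05,0.5],[0,0,0,0.009,0,0.1,0.5],[0,0,0,0,0,0.1,0.5],[0,0,0,0,0,0.06,0.5],[0,0,0,0,0,0.04,0.5],[0,0,0,0,0,0.02,0.5],[0,0,0,0,0,0,0.5],[0,0,0,0,0,0,0.5]],
])

```text
clock: 34.48
position: [0.4192, 0.3231, 0.037]
ee_rot: [0.012, 1.0, -0.0, -0.0]
ft_force: [0.1, 0.5, -0.9]
grip_width: 0.551
grasp_force: 36.6
```

Call:
send_rows([
  [[0,0,0,0,0,0.01,0.5],[0,0,0,0,0,0.01,0.5],[0,0,0,0,0,0.008,0.5],[0,0,0,0,0,0.004,0.5],[0,0,0,0,0,0.003,0.5],[0,0,0,0,0,0,0.5],[0,0,0,0,0,0,0.5]],
])

```text
clock: 35.07
position: [0.4189, 0.3229, 0.0298]
ee_rot: [0.012, 1.0, -0.0, -0.0]
ft_force: [-1.6, -1.3, 4.3]
grip_width: 0.551
grasp_force: 37.2
```

Contact made; releasing, lifting clear and looking.

Call:
send_rows([
  [[0,0,0,0,0,0,0.62],[0,0,0,0,0,0,0.7],[0,0,0,0,0,0,0.8],[0,0,0,0,0,0,0.9],[0,0,0,0,0,0,0.9],[0,0,0,0,0,-0.05,0.9],[0,0,0,0,0,-0.1,0.9],[0,0,0,0,0,-0.15,1],[0,0,0,0,0,-0.15,1],[0,0,0,0,0,-0.15,1],[0,0,0,0,0,-0.15,1],[0,0,0,-0.1,0,0,1],[0,0,0,-0.15,0,0,1],[0,0,0,0,0,0,1],[0,0,0,0,0,0,1]],
])

```text
clock: 36.32
position: [0.4701, 0.3209, 0.1801]
ee_rot: [0.013, 1.0, -0.0, 0.0]
ft_force: [0.4, 0.3, -0.4]
grip_width: 1.001
grasp_force: 0.0
```

Run:
```python
from h import *
o=get_obs(); T=wristT(); im=optics.camera("wrist"); t=optics.camera("top"); s=optics.camera("side")
c=np.zeros((600,800,3),np.uint8); c[:300,:400]=cv2.resize(im[:,:,::-1],(400,300)); c[:300,400:]=cv2.resize(s[:,:,::-1],(400,300)); c[300:,:]=cv2.resize(t[120:340,140:540,::-1],(800,440))[:300]
cv2.imwrite("pics/f.png",c);print(o["position"])
hsv=cv2.cvtColor(im,cv2.COLOR_RGB2HSV); cv2.imwrite("pics/wf.png",im[:,:,::-1])
for b in blobs((hsv[...,0]<105)&(hsv[...,2]>120),3000): print(b.min(0),b.max(0),rect(cast("wrist",b,.013,T)))
```

```text
[0.47014235 0.32093453 0.1800587 ]
[238  11] [406 280] [424.2 322.1 188.5 109.2  -1.4]
```

View pics/f.png

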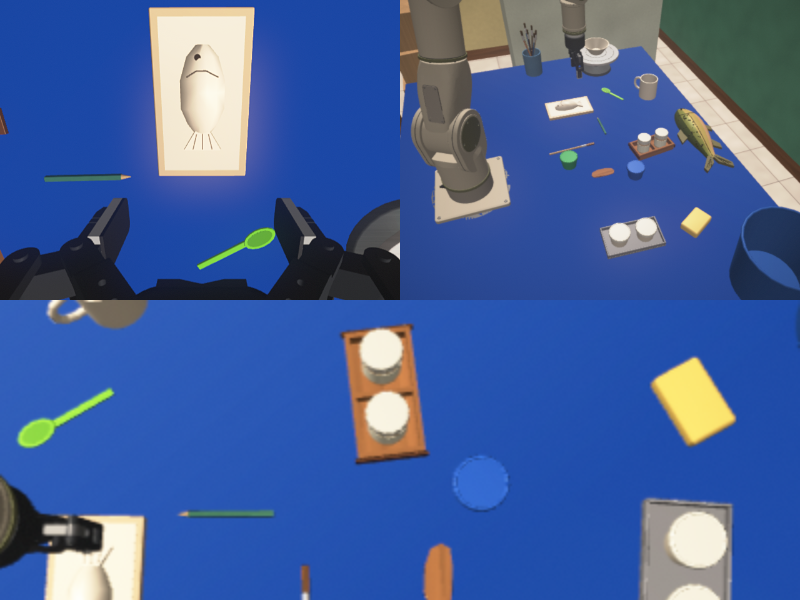

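View pics/wf.png

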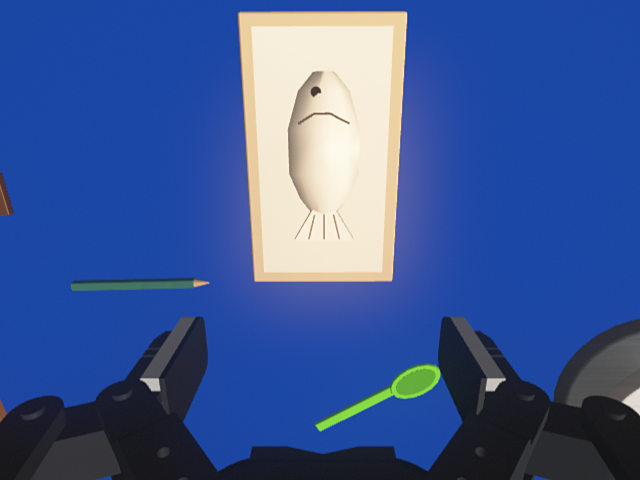

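The fish lies flat and lengthwise on the shelf (nose row 71, tail row 239, shelf rows 12–280). Jars and tubs are upright in place. I'll run a centring check in mm.

Run:
```python
from h import *
T=wristT()
for n,u,z in(("nose",(323,71),.022),("nose",(323,71),.015),("tail",(324,239),.022),("headedge",(323,13),.013),("tailedge",(323,280),.013),("tail L",(296,239),.022),("tail R",(352,239),.022),("sideL",(289,150),.02),("sideR",(359,150),.02)): print(n,z,cast("wrist",u,z,T)[0].round(4))
```

```text
nose 0.022 [0.3642 0.3247 0.022 ]
nose 0.015 [0.3637 0.3247 0.015 ]
tail 0.022 [0.479  0.3227 0.022 ]
headedge 0.013 [0.329  0.3256 0.013 ]
tailedge 0.013 [0.5159 0.3211 0.013 ]
tail L 0.022 [0.4785 0.302  0.022 ]
tail R 0.022 [0.4795 0.3434 0.022 ]
sideL 0.02 [0.4142 0.2999 0.02  ]
sideR 0.02 [0.4154 0.3485 0.02  ]
```

```bash
python3 -c "
from workcell import job
print(job.hand_in())"
```

```text
the job is handed in; nothing more can be done
None
```

The job is handed in at about 36 s of the 125 s allowed: both jars are upright in the rack bays, both white tubs are upright side by side in the tray, and the fish lies flat, lengthwise and within about 2 mm of the middle of the kiln shelf; the hand-in returned no verdict.

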